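Fit the keyed former on the tube bender

ROBOT

A 7-joint arm with a two-finger parallel gripper is mounted at the origin on the work surface. World frame = base frame: x ahead of the robot, y to its left, z up, the work surface at z = 0. Lengths are in mm, angles in rad, forces in N, time in s.
With the tool pointing down it reaches from about 375 to 925 mm from the base axis. Payload 3.1 kg.
Tool frame: the origin (TCP) lies at the very end of the fingers, on their centre line; the grasp point (between the pads) lies 19 mm behind it (r.tcp_to_grasp is the distance from the TCP to the grasp point, in mm); y points along the fingers, x is the direction in which the jaws open and shut, and the axes are right-handed (so a half turn about y gives the same grasp; the last joint's range is limited). The gripper opens to 85 mm and grips with 20 to 120 N. Pads are 22 mm wide; open, the fingers measure 114 mm over their backs; the gripper's body (76 mm by 85 mm) begins 54 mm behind the grasp point. The pads swing forward as they close: fully open they stand 13 mm farther back than shut.
Start: joints at [1.195, 0.383, 0.044, 1.598, -0.018, 1.161, -0.05], TCP at [178.276, -625.076, 231.269] pointing down, gripper open.
Joint ranges: [-2.61, 2.61], [-0.41, 2.15], [-1.48, 1.57], [0, 2.5], [-1.57, 4.71], [0.05, 1.97], [-2.85, 2.85]. Speed limits (rad/s): [2.79, 2.79, 3.14, 3.14, 3.14, 3.14, 3.14].

INTERFACE

Orientations are given as a unit quaternion [x, y, z, w].
In Python, from bench import r, vision gives the robot as it stands.
- The arm moves only by the tool drive_tool, never from a script. Its argument "series" is a list of rows, each a list of 6 numbers: the shift along the tool's x, y, z in m, then the turn, a rotation vector about the tool's x, y, z in rad. A call has 1 to 8 rows; each row is the pose to reach, as a shift and turn from the pose commanded when the call began, along the tool's axes at that moment; what a row does not reach only later rows make up. A row lasts 1/12 s, in which the tool goes at most 41.7 mm and 7.16 degrees, less where a joint would pass 70% of its speed; a pose out of reach is approached as far as the arm can. A call with a gripper value outside its range is refused whole. "fingers" is the gripper command: -1 is shut, 1 is fully open, values between are in proportion, set as the call begins (left out, the last holds). The fingers move at their own pace and stop on an object; the grip force is fixed at half the most. Time passes only in rows, so rows that repeat a pose let the fingers close. It gives the time, the measured TCP pose, the force and the opening at its end, in the units of the state.
- r.state(): the state, without advancing time (a new reading comes with each control period).
- vision.read_camera(name): name is "side" or "top"; returns a dict with "img" (400x640x3 uint8, red, green, blue), "z_map" (400x640 float32, mm along the optical axis (not along the pixel's ray), 0 where there is no reading), "mtx" (3x3 intrinsics, pixels), "cam_to_world" (4x4, takes a point from camera to world coordinates). Camera axes: x right, y down, z forward; pixel columns grow to the right and rows downward; lengths in mm; the calibration is good to about 2 mm. A picture is of the moment at which its call begins.
- r.close_job(): hands the job in, once; it reports no verdict.
The state is a dict: "time": time; "qpos": joint angles; "qvel": joint speeds; "joint_efforts": joint torques, N m; "tool_pos": TCP position; "tcp_rot": TCP orientation; "contact_force": force on the tool from outside, world axes, zero at the start; "moment": the same for the moment, N m; "grip_width": finger opening in mm.
Only numpy, scipy, OpenCV 4.12 (cv2) and the standard library are available. Lean on these libraries where they do the work, as an engineer would, in place of code of your own. Each camera call takes 0.05 s, during which the arm holds its last target.

TASK

Fit the aluminium bending former onto the spindle of the tube bender: pick it up by its boss, lower it boss-up over the spindle nose until its inside tab rests on the shoulder, then turn it under light pressure until the tab finds the keyway, ease it down fully home on the seat and let go. Feel your way and be gentle: once it is on the spindle never let it fall, never force it against the bender (100 N is too much), and leave the hammer, the wrench and the tin where they are.

Things in the scene. Friction and masses are not known exactly. Their poses are not given: they have to be found in the camera images.
- former_mid (a point): Bending former, bare aluminium, 0.4 kg, loose, flat on the bench, boss up. Point on its axis, half-way up, 24 mm above its underside; z up its axis, x towards its lug and tab. Below, a grooved wheel 84 mm wide, 20 mm high; above it a round boss to grip, 44 mm wide, from 20 to 48 mm height. A lug 14 mm wide on the wheel's rim, as high as the wheel, reaches 52 mm from the axis.
- former_tab (a point): Centre of the former's inside tab: 8 mm wide, lower edges rounded 2.5 mm, 10 mm high (38 to 48 mm above the underside, flush with the boss top), reaching inwards to 10 mm from the axis; it points from the axis the same way as the lug. Bore: 36 mm wide in the wheel, a cone from 18 to 24 mm height, 29.5 mm wide above that. Axes as former_mid.
- seat (a point): Tube bender, fixed to the bench. Point: centre of its flat round seat, on the spindle axis, 50 mm above the bench; z up, x towards the bender's roller (40 mm wide, top 74 mm above the bench, 95 mm from the spindle axis). Seat 90 mm wide. Fully home, the former's wheel lies flat on it.
- shoulder (a point): On the spindle axis at the height of the spindle's flat shoulder, 52 mm above the seat. The steel spindle is 28 mm wide up to here; above it a 16 mm nose tapers to a tip 23 mm higher. With the tab on the shoulder the former's underside is 14 mm above the seat. Axes as seat; they do not turn with the spindle. A twist of 0.5 N m against a keyway wall already loads it with some 80 N.
- hammer: Hammer, 260 mm long, lying on the bench to the left; leave it alone. Origin on the bench, about the middle of its length.
- wrench: Steel wrench, 200 mm long, lying on the bench to the right; leave it alone. Origin under its middle.
- tin: Closed grey tin, 56 mm wide, 70 mm high, standing on the bench on the left; leave it alone. Origin under its middle.
- arc_start (a point): Point of the bender 14 mm from the spindle axis along seat's x (towards the roller), at shoulder height: NOT at the keyway. The keyway lies 0.25 to 1.65 rad anticlockwise from here, seen from above, differently each time; its angle is not given. It is 9.5 mm wide, open at the shoulder, the full 52 mm long, its bottom 8.5 mm from the axis. The spindle is stiff to turn (3 N m).

How it is judged:
By the outcome, as a careful person would: the job done as asked, in the order asked, and still so for the second after the job is handed in, with the robot touching nothing.
It also fails if it takes over 72 s, if anything falls off the work surface, if the arm or the gripper's body presses on something with over 40 N, if the wrist force passes 120 N, or if a joint passes its speed limit or range.

## Working session

There is one attempt and no reset: what is moved stays moved. The work goes in short steps, Python scripts to look and compute and a tool call to move; the robot and the scene stay as the last step left them, time stands still between calls to the robot, and variables do not carry over. Pictures are saved under pics/ and viewed, and the job is handed in when it is done.

Besides the shell and the picture viewer there is one more tool, called after "Call:" as name([rows], argument=value, ...), one row to a line, values as JSON. drive_tool: Moves the arm, as the interface text tells. Its arguments: {"type":"object","properties":{"series":{"type":"array"},"fingers":{"type":"number"}},"required":["series"]}

```bash
ls; mkdir -p pics
python3 - <<'E'
from bench import r, vision
import cv2, numpy as np
print(r.state())
for n in ("side","top"):
    d=vision.read_camera(n); cv2.imwrite(f"pics/{n}0.png",d["img"][:,:,::-1]); np.savez(f"{n}0.npz",**d); print(n,d["mtx"],d["cam_to_world"])
E
```

```text
pics
{'time': 0.0, 'qpos': array([ 1.19518397,  0.38385211,  0.04383035,  1.59958001, -0.01788877,
        1.1612003 , -0.04989056]), 'qvel': array([ 0.00099629,  0.00254384,  0.00056614,  0.00104621, -0.00043382,
       -0.00190327,  0.00061073]), 'joint_efforts': array([-3.57242225e-04, -4.33463287e+01,  1.02444973e+00, -2.49512941e+01,
        1.06806672e-02,  1.13146272e-02, -3.91446832e-06]), 'tool_pos': array([ 177.99765983, -624.16942769,  229.87326639]), 'tcp_rot': array([-0.56391407,  0.42670457, -0.4251481 ,  0.56495418]), 'contact_force': array([-0.0370264 ,  0.17002334, -0.5001981 ]), 'moment': array([ 0.01185312,  0.03466387, -0.0034247 ]), 'grip_width': 85.297828416589}
side [[375.73853539   0.         321.02733221]
 [  0.         375.73853539 199.59467194]
 [  0.           0.           1.        ]] [[ 9.71410147e-01 -1.47579866e-01  1.85963733e-01  3.64247165e+02]
 [-2.37168612e-01 -6.38382788e-01  7.32269394e-01 -7.45091188e+02]
 [ 1.06478269e-02 -7.55438680e-01 -6.55132830e-01  7.68144910e+02]
 [ 0.00000000e+00  0.00000000e+00  0.00000000e+00  1.00000000e+00]]
top [[429.48100249   0.         324.80167974]
 [  0.         429.48100249 201.47517583]
 [  0.           0.           1.        ]] [[ 1.58499147e-02 -9.97618893e-01  6.71217125e-02  4.51461383e+02]
 [-9.99842550e-01 -1.63493218e-02 -6.89751762e-03  8.21692969e-01]
 [ 7.97848837e-03 -6.70018191e-02 -9.97720953e-01  1.50513825e+03]
 [ 0.00000000e+00  0.00000000e+00  0.00000000e+00  1.00000000e+00]]
```

View pics/side0.png

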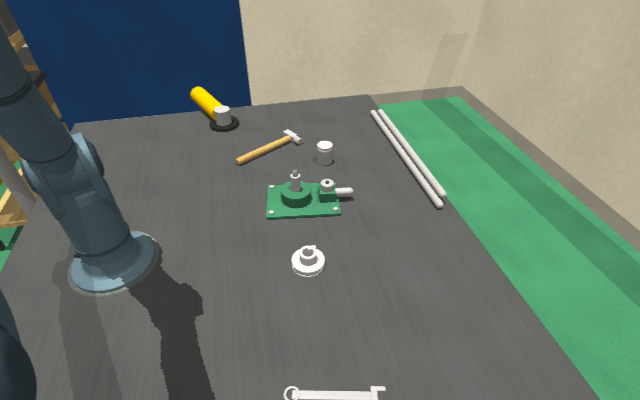

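View pics/top0.png

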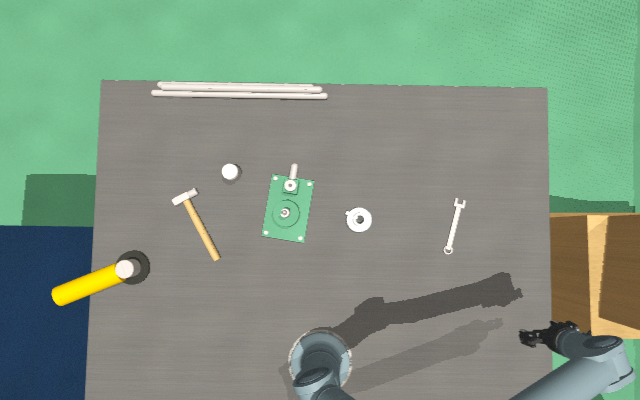

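The top view shows the former at about (359,219) with its lug at the left. The bender seat is at (285,213) and the roller at (290,186). I'll zoom in on both.

```bash
cat > h.py <<'E'
import numpy as np, cv2
def ray(d,u,v,z):
    K=d["mtx"];T=d["cam_to_world"]
    D=T[:3,:3]@np.linalg.inv(K)@np.array([u,v,1.]);o=T[:3,3]
    return o+D*(z-o[2])/D[2]
def proj(d,p):
    T=np.linalg.inv(d["cam_to_world"]);c=T[:3,:3]@np.array(p)+T[:3,3];q=d["mtx"]@c
    return q[:2]/q[2]
E
python3 - <<'E'
import numpy as np,cv2
t=np.load("top0.npz");s=np.load("side0.npz")
def crop(d,u0,u1,v0,v1,k): 
    return cv2.resize(d["img"][v0:v1,u0:u1,::-1],None,fx=k,fy=k,interpolation=cv2.INTER_CUBIC)
cv2.imwrite("pics/topz.png",crop(t,255,385,160,250,6))
cv2.imwrite("pics/sidez.png",crop(s,255,365,160,280,5))
E
```

```text
(no output)
```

View pics/topz.png

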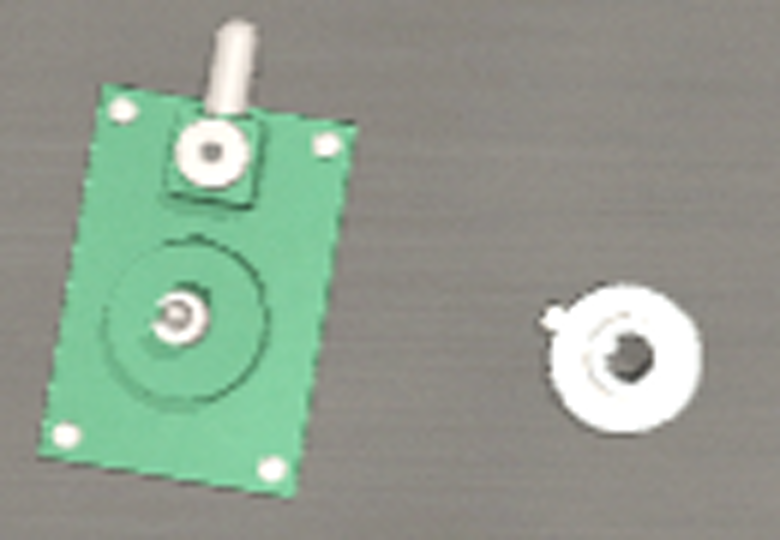

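View pics/sidez.png

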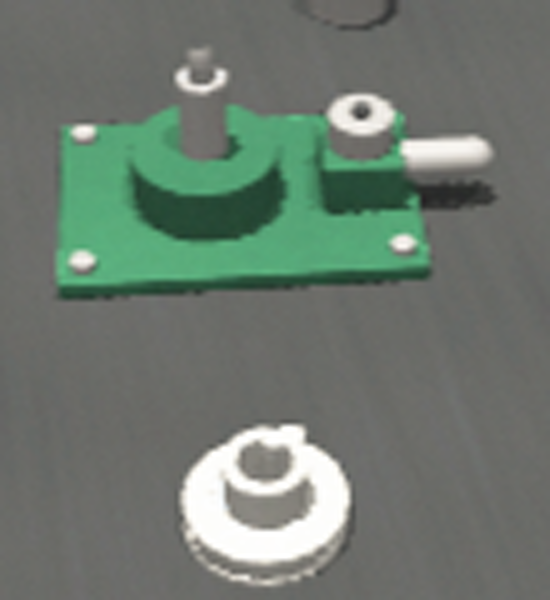

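```bash
cat >> h.py <<'E'
def cloud(d):
    z=d["z_map"].astype(float);v,u=np.mgrid[:z.shape[0],:z.shape[1]]
    K=d["mtx"];P=np.stack([(u-K[0,2])/K[0,0]*z,(v-K[1,2])/K[1,1]*z,z],-1)
    W=P@d["cam_to_world"][:3,:3].T+d["cam_to_world"][:3,3]
    W[z==0]=np.nan
    return W
def fitc(P):
    A=np.c_[2*P,np.ones(len(P))];x=np.linalg.lstsq(A,(P**2).sum(1),rcond=None)[0]
    return x[:2],np.sqrt(x[2]+x[:2]@x[:2])
def fitrob(P,tol=1.5,it=8):
    m=np.ones(len(P),bool)
    for _ in range(it):
        c,rr=fitc(P[m]);e=np.abs(np.hypot(*(P-c).T)-rr);m=e<max(tol,np.percentile(e,70) if _<4 else tol)
    return c,rr,m
E
python3 - <<'E'
from h import *
t=dict(np.load("top0.npz"));s=dict(np.load("side0.npz"))
for n,d,box in(("top",t,(335,385,200,240)),("side",s,(285,330,240,280))):
    u0,u1,v0,v1=box
    g=cv2.cvtColor(d["img"],cv2.COLOR_RGB2GRAY); 
    m=np.zeros_like(g); m[v0:v1,u0:u1]=(g[v0:v1,u0:u1]>(185 if n=="top" else 160))*255
    cs,_=cv2.findContours(m,cv2.RETR_EXTERNAL,cv2.CHAIN_APPROX_NONE)
    c=max(cs,key=cv2.contourArea)[:,0,:].astype(float)
    P=np.array([ray(d,u,v,20)[:2] for u,v in c])
    ct,rr,mm=fitrob(P,2); print(n,"wheel",ct,rr,mm.sum(),len(mm))
    if n=="top":
        rad=np.hypot(*(P-ct).T);k=rad>46;q=P[k].mean(0)-ct;print("lug",np.arctan2(q[1],q[0]),rad.max(),k.sum())
    W=cloud(d)[v0:v1,u0:u1].reshape(-1,3)
    for a,b in((14,26),(42,54)):
        k=(W[:,2]>a)&(W[:,2]<b);print(n,a,k.sum(),W[k].mean(0))
for n,d,box in(("top",t,(260,320,170,245)),("side",s,(265,345,165,220))):
    u0,u1,v0,v1=box
    W=cloud(d)[v0:v1,u0:u1].reshape(-1,3)
    for a,b in((45,56),(70,79),(97,107),(115,135)):
        k=(W[:,2]>a)&(W[:,2]<b);print(n,a,k.sum(),W[k].mean(0),np.ptp(W[k],0) if k.sum() else 0)
E
```

```text
top wheel [ 491.45703135 -128.01425237] 41.52031727591381 63 73
lug 1.0552511241092186 52.752433470218406 6
top 14 312 [ 491.39747398 -123.80397436   20.55299697]
top 42 78 [ 491.83447657 -125.98405095   48.39120977]
side wheel [ 488.01313334 -127.22782528] 42.11818851754936 69 95
side 14 442 [ 487.26295717 -136.83435641   19.87319961]
side 42 142 [ 489.3638083  -128.59633259   46.95546385]
top 45 542 [526.44109633 120.07182761  49.89709524] [191.69782323  85.35545869  10.83599056]
top 70 54 [597.33339863 111.32882222  73.16049465] [124.33589238  36.8673961    7.71637288]
top 97 39 [506.55767694 122.09739734 102.22328283] [23.03138382 26.45316548  8.87716105]
top 115 12 [507.39457261 122.77477129 120.04451808] [13.17300488 12.78995619  7.63846822]
side 45 472 [522.79494555 109.93078948  49.37314918] [163.39852356  90.2051451   10.90770702]
side 70 59 [561.01165336 109.33315486  72.74595677] [124.03264193  35.26916626   8.90546297]
side 97 41 [504.83770874 117.83934545 101.72142098] [26.90335396 28.64312991  6.77548072]
side 115 16 [504.97648698 118.7110958  119.39231653] [12.18005841  8.10922204  8.42293858]
```

Run:
```python
from h import *
t=dict(np.load("top0.npz"));s=dict(np.load("side0.npz"))
def crop(d,u0,u1,v0,v1,k): 
    return cv2.resize(d["img"][v0:v1,u0:u1,::-1],None,fx=k,fy=k,interpolation=cv2.INTER_LINEAR)
a=crop(t,274,296,202,224,18);b=crop(s,284,306,168,190,18)
cv2.imwrite("pics/sp.png",np.hstack([a,b]))
# seat/shoulder/roller fits by depth + colour
T=t;u0,v0=260,165
for n,d,box in(("top",t,(260,320,170,245)),("side",s,(265,345,165,220))):
    u0,u1,v0,v1=box
    hsv=cv2.cvtColor(d["img"],cv2.COLOR_RGB2HSV);W=cloud(d)
    low=(hsv[...,1]<60)&(hsv[...,2]>120)
    z=W[...,2]
    for nm,a,b in(("shoulder",98,107),("roller",70,79)):
        k=np.zeros(z.shape,bool);k[v0:v1,u0:u1]=True
        k&=(z>a)&(z<b)&low
        lab,st,cen=cv2.connectedComponentsWithStats(k.astype(np.uint8))[1:]
        i=1+np.argmax(st[1:,4]); c=cen[i]; print(n,nm,c,st[i],ray(d,*c,{"shoulder":102,"roller":74}[nm]))
    # plate outline green
    g=((hsv[...,0]>55)&(hsv[...,0]<95)&(hsv[...,1]>90)).astype(np.uint8);m=g*0;m[v0:v1,u0:u1]=g[v0:v1,u0:u1]
    cs,_=cv2.findContours(m,cv2.RETR_EXTERNAL,cv2.CHAIN_APPROX_NONE)
    c=max(cs,key=cv2.contourArea)[:,0,:].astype(float)
    P=np.array([ray(d,u,v,8)[:2] for u,v in c]).astype(np.float32)
    print(n,"plate",cv2.minAreaRect(P))
```

```text
top shoulder [284.44736842 212.76315789] [280 209   9   8  38] [506.74931872 122.33145559 102.        ]
top roller [288.58695652 184.80434783] [284 180  11  11  46] [601.66011281 112.98803368  74.        ]
top plate ((527.68408203125, 119.50384521484375), (146.70399475097656, 217.5242462158203), 81.59780883789062)
side shoulder [295.23529412 176.05882353] [291 173  10   6  34] [504.93963424 118.08397668 102.        ]
side roller [328.85714286 182.14285714] [327 180   4   7  14] [602.85584159 102.65424756  74.        ]
side plate ((525.2791137695312, 124.74987030029297), (171.51075744628906, 219.660888671875), 81.36817932128906)
```

View pics/sp.png

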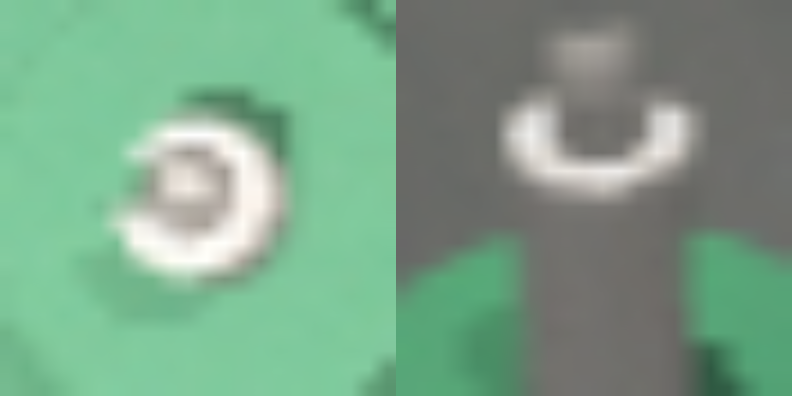

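```bash
cat >> h.py <<'E'
from scipy.spatial.transform import Rotation as Ro
def delta(st,pos,xdir_yaw=None):
    "tool-frame shift (m) and turn (rotvec) to tcp pos with tool y down and tool x at yaw"
    R=Ro.from_quat(st["tcp_rot"]).as_matrix()
    sh=R.T@(np.array(pos)-st["tool_pos"])/1000
    if xdir_yaw is None: return sh,None
    x=np.array([np.cos(xdir_yaw),np.sin(xdir_yaw),0]);y=np.array([0,0,-1.]);z=np.cross(x,y)
    G=np.c_[x,y,z]; return sh,Ro.from_matrix(R.T@G).as_rotvec()
def rep(st):
    R=Ro.from_quat(st["tcp_rot"]).as_matrix()
    print("t %.2f pos"%st["time"],np.round(st["tool_pos"],2),"xyaw %.4f"%np.arctan2(R[1,0],R[0,0]),"ydir",np.round(R[:,1],4),"F",np.round(st["contact_force"],2),"M",np.round(st["moment"],3),"w %.2f"%st["grip_width"])
    print("q",np.round(st["qpos"],3))
E
python3 - <<'E'
from h import *
from bench import r
st=r.state();rep(st);print(Ro.from_quat(st["tcp_rot"]).as_matrix().round(3))
s=dict(np.load("side0.npz"));t=dict(np.load("top0.npz"))
print(ray(t,284.78,212.56,102),ray(s,294.78,175.17,102))
for yaw in(-2.2,-1.6,-1.2,.94):print(yaw,delta(st,[490,-127.5,200],yaw))
E
```

```text
t 0.10 pos [ 178.03 -624.25  230.01] xyaw -1.2929 ydir [-8.0e-04  2.3e-03 -1.0e+00] F [-0.39  1.17 -0.32] M [-0.02   0.031  0.004] w 85.49
q [ 1.195  0.384  0.044  1.599 -0.018  1.161 -0.05 ]
[[ 0.274 -0.001  0.962]
 [-0.962  0.002  0.274]
 [-0.002 -1.    -0.   ]]
[507.43065287 121.26056183 102.        ] [504.44199666 122.5811855  102.        ]
-2.2 (array([-0.39204516,  0.03090673,  0.43627211]), array([ 0.00120464,  0.90707666, -0.00219264]))
-1.6 (array([-0.39204516,  0.03090673,  0.43627211]), array([ 0.00048771,  0.30707697, -0.00237687]))
-1.2 (array([-0.39204516,  0.03090673,  0.43627211]), array([ 5.75966311e-06, -9.29228391e-02, -2.41773596e-03]))
0.94 (array([-0.39204516,  0.03090673,  0.43627211]), array([-2.63078142e-03, -2.23292158e+00, -1.44807916e-03]))
```

Call:
drive_tool([
  [-0.392, 0.03, 0.436, 0, -1.293, 0],
  [-0.392, 0.03, 0.436, 0, -1.293, 0],
  [-0.392, 0.03, 0.436, 0, -1.293, 0],
  [-0.392, 0.03, 0.436, 0, -1.293, 0],
  [-0.392, 0.03, 0.436, 0, -1.293, 0],
  [-0.392, 0.03, 0.436, 0, -1.293, 0],
  [-0.392, 0.03, 0.436, 0, -1.293, 0],
  [-0.392, 0.03, 0.436, 0, -1.293, 0],
], fingers=1)

```text
time: 0.77
tool_pos: [355.6, -341.0, 213.8]
tcp_rot: [-0.7, 0.101, -0.101, 0.7]
contact_force: [1.4, 0.4, -0.4]
grip_width: 85.2
```

Run:
```python
from h import *
from bench import r
st=r.state();rep(st);print(delta(st,[489.7,-127.6,150],0.))
```

```text
t 0.77 pos [ 355.57 -341.04  213.83] xyaw -0.2870 ydir [-5.e-04  2.e-04 -1.e+00] F [ 1.44  0.42 -0.38] M [ 0.025 -0.05   0.002] w 85.23
q [ 0.943  0.119 -0.279  1.974  0.038  1.054  0.361]
(array([0.06825375, 0.06379682, 0.24268332]), array([-8.80989115e-05, -2.87042993e-01, -5.64295926e-04]))
```

Call:
drive_tool([
  [0.068, 0.06, 0.24, 0, -0.28, 0],
  [0.068, 0.06, 0.24, 0, -0.28, 0],
  [0.068, 0.06, 0.24, 0, -0.28, 0],
  [0.068, 0.06, 0.24, 0, -0.28, 0],
  [0.068, 0.06, 0.24, 0, -0.28, 0],
  [0.068, 0.06, 0.24, 0, -0.28, 0],
  [0.068, 0.06, 0.24, 0, -0.28, 0],
  [0.068, 0.06, 0.24, 0, -0.28, 0],
])

```text
time: 1.43
tool_pos: [490.5, -128.3, 153.3]
tcp_rot: [-0.706, 0.002, -0.001, 0.708]
contact_force: [0.5, -0.2, -0.1]
grip_width: 85.2
```

Run:
```python
from h import *
from bench import r
st=r.state();rep(st);print(delta(st,[489.7,-127.6,70],0.))
```

```text
t 1.43 pos [ 490.51 -128.33  153.34] xyaw -0.0046 ydir [-0.0011  0.0026 -1.    ] F [ 0.51 -0.2  -0.13] M [0.013 0.015 0.004] w 85.24
q [ 0.617  0.244 -0.488  1.988  0.138  0.943  0.054]
(array([-0.00072139,  0.08334506,  0.00051097]), array([-0.00259931, -0.00462813, -0.00108862]))
```

Call:
drive_tool([
  [-0.001, 0.03, 0.0005, -0.0026, -0.004, -0.001],
  [-0.001, 0.06, 0.0005, -0.0026, -0.004, -0.001],
  [-0.001, 0.08, 0.0005, -0.0026, -0.004, -0.001],
  [-0.001, 0.08, 0.0005, -0.0026, -0.004, -0.001],
  [-0.001, 0.08, 0.0005, -0.0026, -0.004, -0.001],
])

```text
time: 1.85
tool_pos: [486.8, -134.2, 73.4]
tcp_rot: [0.708, -0.005, 0.003, -0.706]
contact_force: [0.0, 0.9, -0.9]
grip_width: 85.8
```

Run:
```python
from h import *
from bench import r,vision
st=r.state();rep(st);print(delta(st,[489.7,-127.6,23],0.))
d=vision.read_camera("side");np.savez("side1.npz",**d)
cv2.imwrite("pics/side1z.png",cv2.resize(d["img"][190:290,250:370,::-1],None,fx=6,fy=6,interpolation=cv2.INTER_CUBIC))
```

```text
t 1.85 pos [ 486.75 -134.16   73.37] xyaw -0.0116 ydir [-0.0026 -0.0025 -1.    ] F [ 0.02  0.86 -0.87] M [0.002 0.005 0.038] w 85.84
q [ 0.584  0.363 -0.452  2.043  0.226  0.784 -0.015]
(array([0.00299628, 0.05034717, 0.00672166]), array([ 0.00256123, -0.01163251, -0.00253799]))
```

View pics/side1z.png

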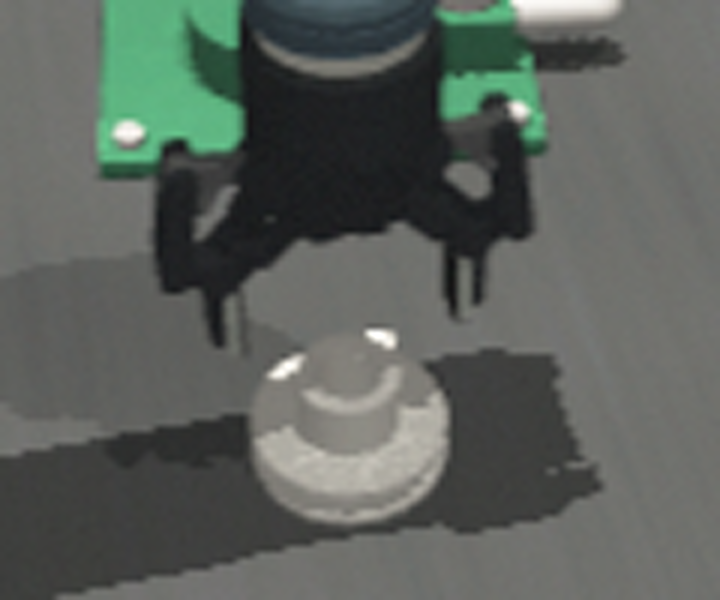

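Call:
drive_tool([
  [0, 0, 0, 0, 0, 0],
  [0, 0, 0, 0, 0, 0],
])

```text
time: 2.07
tool_pos: [490.2, -133.4, 76.1]
tcp_rot: [0.709, -0.002, 0.005, -0.706]
contact_force: [0.4, -0.3, 0.3]
grip_width: 85.6
```

Run:
```python
from h import *
from bench import r,vision
st=r.state();rep(st);print(delta(st,[489.7,-127.6,23],0.))
```

```text
t 2.07 pos [ 490.18 -133.45   76.11] xyaw -0.0099 ydir [ 0.0044 -0.004  -1.    ] F [ 0.4  -0.29  0.28] M [ 0.007 -0.01  -0.006] w 85.60
q [ 0.584  0.36  -0.454  2.04   0.226  0.783 -0.016]
(array([-0.0007764 ,  0.05308043,  0.00605603]), array([ 0.00399983, -0.00986626,  0.00442087]))
```

Call:
drive_tool([
  [-0.001, 0.01, 0.006, 0.004, -0.01, 0.0044],
  [-0.001, 0.02, 0.006, 0.004, -0.01, 0.0044],
  [-0.001, 0.03, 0.006, 0.004, -0.01, 0.0044],
  [-0.001, 0.038, 0.006, 0.004, -0.01, 0.0044],
  [-0.001, 0.045, 0.006, 0.004, -0.01, 0.0044],
  [-0.001, 0.05, 0.006, 0.004, -0.01, 0.0044],
  [-0.001, 0.05, 0.006, 0.004, -0.01, 0.0044],
  [-0.001, 0.05, 0.006, 0.004, -0.01, 0.0044],
])

```text
time: 2.73
tool_pos: [487.5, -126.5, 23.7]
tcp_rot: [-0.706, 0.001, 0.002, 0.708]
contact_force: [-0.6, -0.8, -0.3]
grip_width: 85.3
```

Run:
```python
from h import *
from bench import r,vision
st=r.state();rep(st);print(delta(st,[489.7,-127.6,23],0.))
```

```text
t 2.73 pos [ 487.5  -126.47   23.71] xyaw 0.0011 ydir [-0.0044  0.0018 -1.    ] F [-0.55 -0.8  -0.26] M [ 0.012 -0.011  0.04 ] w 85.29
q [ 0.545  0.45  -0.425  2.061  0.284  0.69  -0.063]
(array([ 0.00220178,  0.00069566, -0.00113657]), array([-0.00182404,  0.00112632, -0.00438165]))
```

Call:
drive_tool([
  [0, 0, 0, 0, 0, 0],
  [0, 0, 0, 0, 0, 0],
])

```text
time: 2.9
tool_pos: [488.4, -126.7, 24.7]
tcp_rot: [-0.707, 0.0, 0.001, 0.708]
contact_force: [-0.2, 0.9, -0.3]
grip_width: 85.1
```

Run:
```python
from h import *
from bench import r,vision
st=r.state();rep(st);print(delta(st,[489.7,-127.6,23],0.))
d=vision.read_camera("side");np.savez("side2.npz",**d)
st=r.state();rep(st)
cv2.imwrite("pics/side2z.png",cv2.resize(d["img"][190:290,250:370,::-1],None,fx=6,fy=6,interpolation=cv2.INTER_CUBIC))
```

```text
t 2.90 pos [ 488.37 -126.73   24.68] xyaw 0.0009 ydir [-0.0023  0.0012 -1.    ] F [-0.24  0.85 -0.31] M [-0.014  0.013  0.025] w 85.14
q [ 0.545  0.449 -0.426  2.061  0.284  0.69  -0.063]
(array([ 0.00133744,  0.00167889, -0.00087574]), array([-0.00115389,  0.00093848, -0.00233908]))
t 2.95 pos [ 488.34 -126.74   24.71] xyaw 0.0011 ydir [-0.0023  0.0011 -1.    ] F [ 0.16  0.16 -0.94] M [-0.044  0.001  0.082] w 85.25
q [ 0.545  0.449 -0.426  2.061  0.284  0.69  -0.063]
```

View pics/side2z.png

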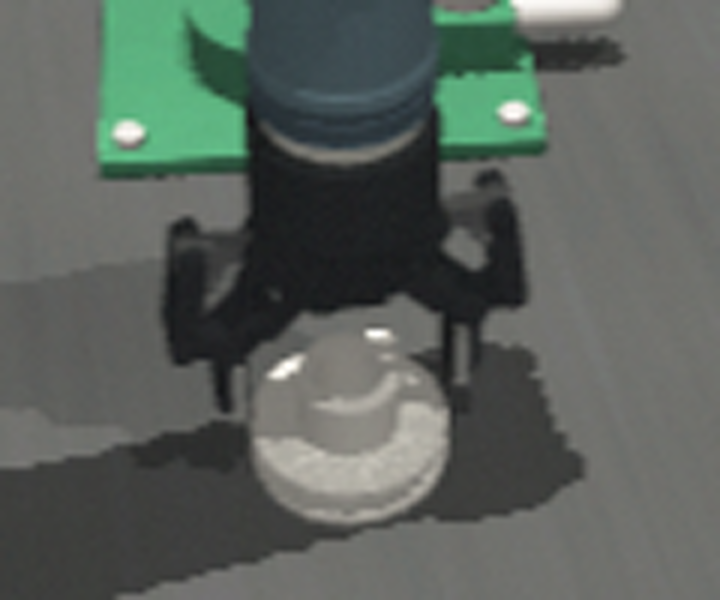

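Call:
drive_tool([
  [0.001, 0.002, -0.001, -0.001, 0, -0.002],
  [0.001, 0.002, -0.001, -0.001, 0, -0.002],
  [0.001, 0.002, -0.001, -0.001, 0, -0.002],
])

```text
time: 3.2
tool_pos: [488.8, -127.7, 22.3]
tcp_rot: [-0.707, 0.0, 0.001, 0.707]
contact_force: [-0.2, -0.5, -0.0]
grip_width: 85.3
```

Call:
drive_tool([
  [0, 0, 0, 0, 0, 0],
  [0, 0, 0, 0, 0, 0],
  [0, 0, 0, 0, 0, 0],
  [0, 0, 0, 0, 0, 0],
  [0, 0, 0, 0, 0, 0],
  [0, 0, 0, 0, 0, 0],
  [0, 0, 0, 0, 0, 0],
  [0, 0, 0, 0, 0, 0],
], fingers=-1)

```text
time: 3.87
tool_pos: [489.3, -127.7, 22.7]
tcp_rot: [-0.707, -0.0, 0.001, 0.707]
contact_force: [-1.4, 0.2, 6.0]
grip_width: 42.8
```

Run:
```python
from h import *
from bench import r,vision
st=r.state();rep(st)
```

```text
t 3.87 pos [ 489.29 -127.66   22.66] xyaw 0.0010 ydir [-5.e-04  2.e-04 -1.e+00] F [-1.44  0.21  5.99] M [ 0.051  0.058 -0.049] w 42.79
q [ 0.544  0.453 -0.423  2.06   0.288  0.685 -0.065]
```

Call:
drive_tool([
  [0, -0.005, 0, 0, 0, 0],
  [0, -0.015, 0, 0, 0, 0],
  [0, -0.035, 0, 0, 0, 0],
  [0, -0.06, 0, 0, 0, 0],
  [0, -0.09, 0, 0, 0, 0],
  [0, -0.12, 0, 0, 0, 0],
  [0, -0.15, 0, 0, 0, 0],
  [0, -0.15, 0, 0, 0, 0],
])

```text
time: 4.53
tool_pos: [493.0, -128.3, 178.3]
tcp_rot: [0.708, 0.004, 0.003, -0.706]
contact_force: [2.8, -0.5, -2.9]
grip_width: 42.7
```

Call:
drive_tool([
  [0, 0, 0, 0, 0, 0],
  [0, 0, 0, 0, 0, 0],
  [0, 0, 0, 0, 0, 0],
])

```text
time: 4.78
tool_pos: [486.4, -127.3, 169.7]
tcp_rot: [-0.706, 0.002, 0.003, 0.708]
contact_force: [0.1, 0.3, -5.1]
grip_width: 42.7
```

Run:
```python
from h import *
from bench import r,vision
st=r.state();rep(st);print(delta(st,[505.9,121.9,175],-0.2))
d=vision.read_camera("side");np.savez("side3.npz",**d)
cv2.imwrite("pics/side3z.png",cv2.resize(d["img"][150:290,240:380,::-1],None,fx=4,fy=4,interpolation=cv2.INTER_CUBIC))
```

```text
t 4.78 pos [ 486.38 -127.31  169.71] xyaw 0.0011 ydir [-0.007   0.0019 -1.    ] F [ 0.1   0.27 -5.14] M [-0.057 -0.027 -0.021] w 42.70
q [ 0.629  0.218 -0.5    1.98   0.124  0.981  0.07 ]
(array([ 0.01975294, -0.00496665,  0.249194  ]), array([-0.00115329,  0.20105925, -0.00711481]))
```

View pics/side3z.png

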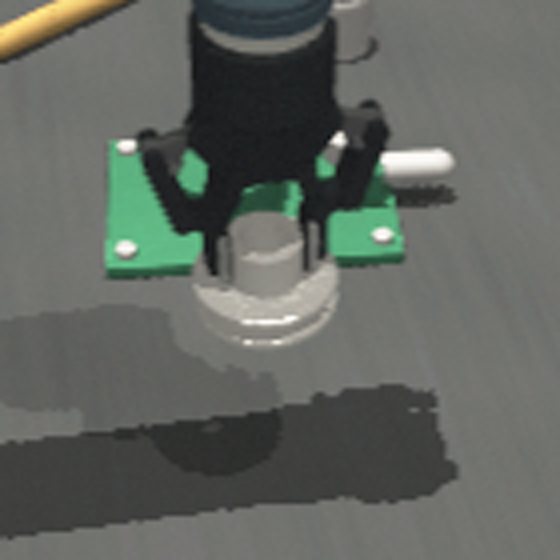

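Call:
drive_tool([
  [0.001, -0.002, 0.02, 0, 0.02, 0],
  [0.004, -0.004, 0.05, 0, 0.05, 0],
  [0.007, -0.005, 0.085, 0, 0.08, 0],
  [0.01, -0.005, 0.12, 0, 0.11, 0],
  [0.013, -0.005, 0.155, 0, 0.14, 0],
  [0.015, -0.005, 0.19, 0, 0.17, 0],
  [0.017, -0.005, 0.22, 0, 0.19, 0],
  [0.018, -0.005, 0.24, 0, 0.2, 0],
])

```text
time: 5.5
tool_pos: [505.1, 116.9, 175.8]
tcp_rot: [-0.703, 0.071, -0.067, 0.705]
contact_force: [0.2, 0.3, -4.1]
grip_width: 42.8
```

Call:
drive_tool([
  [0, 0, 0, 0, 0, 0],
  [0, 0, 0, 0, 0, 0],
  [0, 0, 0, 0, 0, 0],
  [0, 0, 0, 0, 0, 0],
  [0, 0, 0, 0, 0, 0],
  [0, 0, 0, 0, 0, 0],
])

```text
time: 6.0
tool_pos: [506.7, 110.8, 176.9]
tcp_rot: [0.704, -0.072, 0.07, -0.703]
contact_force: [-0.8, -0.4, -4.8]
grip_width: 42.7
```

Run:
```python
from h import *
from bench import r,vision
st=r.state();rep(st);print(delta(st,[505.9,121.9,165],-0.2))
for n in("side","top"):
    d=vision.read_camera(n);np.savez(n+"4.npz",**d)
    c=d["img"][130:230,230:370,::-1] if n=="side" else d["img"][160:260,220:360,::-1]
    cv2.imwrite(f"pics/{n}4z.png",cv2.resize(c,None,fx=5,fy=5,interpolation=cv2.INTER_CUBIC))
```

```text
t 6.00 pos [506.73 110.78 176.93] xyaw -0.2015 ydir [-2.1e-03 -2.0e-04 -1.0e+00] F [-0.79 -0.44 -4.76] M [-0.014 -0.029  0.012] w 42.70
q [ 0.265  0.256 -0.626  1.937  0.176  1.005 -0.643]
(array([-0.00301687,  0.01193271,  0.01073581]), array([ 0.00056524, -0.00149563, -0.00199296]))
```

View pics/side4z.png

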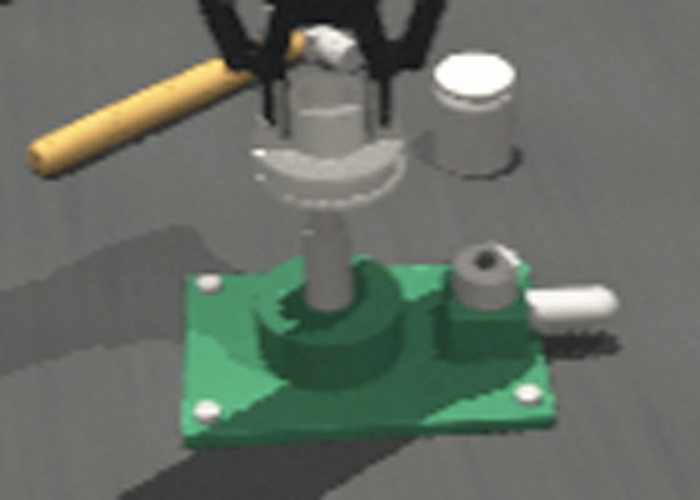

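View pics/top4z.png

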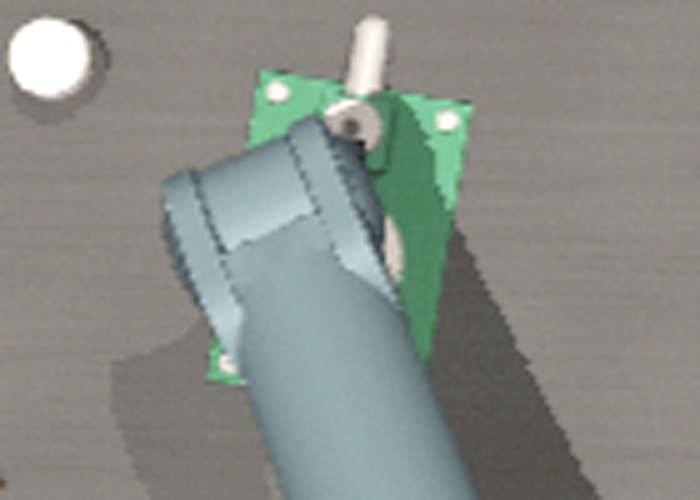

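Call:
drive_tool([
  [-0.001, 0.004, 0.003, 0, 0, 0],
  [-0.002, 0.01, 0.006, 0, 0, 0],
  [-0.003, 0.015, 0.009, 0, 0, -0.002],
  [-0.003, 0.019, 0.0107, 0, 0, -0.002],
  [-0.003, 0.019, 0.0107, 0, 0, -0.002],
  [-0.003, 0.019, 0.0107, 0, 0, -0.002],
  [-0.003, 0.019, 0.0107, 0, 0, -0.002],
  [-0.003, 0.019, 0.0107, 0, 0, -0.002],
])

```text
time: 6.77
tool_pos: [506.2, 123.4, 158.5]
tcp_rot: [-0.704, 0.07, -0.071, 0.704]
contact_force: [0.2, -0.4, -5.5]
grip_width: 42.7
```

Run:
```python
from h import *
from bench import r,vision
st=r.state();rep(st);print(delta(st,[505.9,121.9,156],-0.2))
for n in("side",):
    d=vision.read_camera(n);np.savez(n+"5.npz",**d)
    c=d["img"][140:200,260:350,::-1]
    cv2.imwrite(f"pics/{n}5z.png",cv2.resize(c,None,fx=8,fy=8,interpolation=cv2.INTER_CUBIC))
for p in ([0,0,102],[0,0,125],[0,0,132.5],[14,0,102],[-14,0,102]):
    print(p,proj(d,np.array([504.44,122.58,0])+p))
```

```text
t 6.77 pos [506.24 123.36 158.54] xyaw -0.1991 ydir [ 0.0011  0.     -1.    ] F [ 0.18 -0.43 -5.46] M [0.004 0.044 0.004] w 42.67
q [ 0.236  0.285 -0.626  1.949  0.202  0.968 -0.685]
(array([-4.91542784e-05,  2.53479213e-03, -1.49820156e-03]), array([-0.00024904,  0.00085602,  0.00109401]))
[0, 0, 102] [294.77940278 175.17033229]
[0, 0, 125] [294.49911923 168.80109291]
[0, 0, 132.5] [294.40602811 166.68566504]
[14, 0, 102] [299.48497938 174.52266337]
[-14, 0, 102] [290.05145514 175.82108033]
```

View pics/side5z.png

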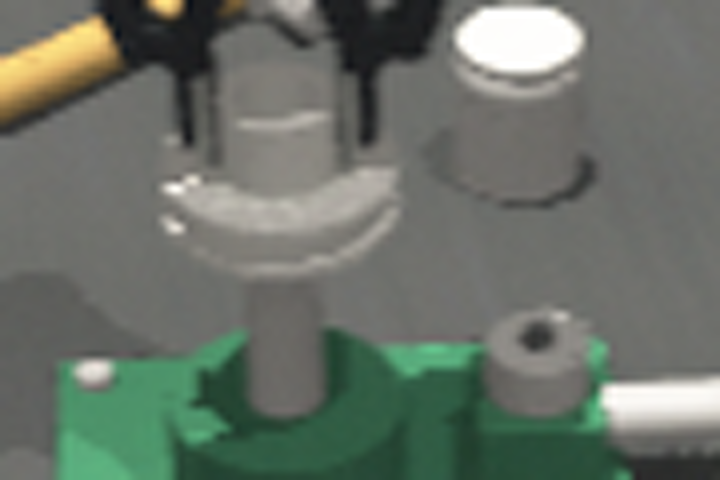

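Run:
```python
from h import *
d=dict(np.load("side5.npz"));
f=np.array([.246,.969])
for row in (272,276): print(ray(d,294.6,row/8-.5+140,135.8)[:2]+42*f)
# sphere check: top rim front edge z+20
for row in (228,234): print("toprim",ray(d,294.6,row/8-.5+140,155.8)[:2]+42*f)
print(d["img"][160:178,294].tolist())
```

```text
[508.59964012 126.92224283]
[508.1712793  124.65085587]
toprim [509.0166597 125.3168829]
toprim [508.37155985 121.89623531]
[[140, 137, 132], [139, 137, 130], [141, 138, 131], [141, 138, 131], [148, 146, 138], [177, 176, 166], [176, 171, 164], [174, 170, 162], [175, 171, 164], [138, 136, 129], [131, 128, 122], [128, 125, 120], [127, 125, 119], [160, 157, 150], [132, 128, 122], [105, 103, 100], [104, 102, 98], [103, 101, 96]]
```

Call:
drive_tool([
  [0, 0.005, -0.0015, 0, 0, 0],
  [0, 0.012, -0.0015, 0, 0, 0],
  [0, 0.02, -0.0015, 0, 0, 0.001],
  [0, 0.027, -0.0015, 0, 0, 0.001],
  [0, 0.03, -0.0015, 0, 0, 0.001],
  [0, 0.03, -0.0015, 0, 0, 0.001],
  [0, 0.03, -0.0015, 0, 0, 0.001],
  [0, 0.03, -0.0015, 0, 0, 0.001],
])

```text
time: 7.48
tool_pos: [505.9, 122.2, 128.5]
tcp_rot: [-0.703, 0.07, -0.07, 0.704]
contact_force: [0.1, 0.1, -5.3]
grip_width: 43.0
```

Run:
```python
from h import *
from bench import r,vision
st=r.state();rep(st);print(delta(st,[505.9,121.5,110],-0.2))
for n in("side",):
    d=vision.read_camera(n);np.savez(n+"6.npz",**d)
    c=d["img"][140:200,260:350,::-1]
    cv2.imwrite(f"pics/{n}6z.png",cv2.resize(c,None,fx=8,fy=8,interpolation=cv2.INTER_CUBIC))
```

```text
t 7.48 pos [505.92 122.19 128.49] xyaw -0.1988 ydir [ 0.e+00  5.e-04 -1.e+00] F [ 0.13  0.09 -5.28] M [-0.039 -0.026 -0.003] w 42.95
q [ 0.222  0.327 -0.613  1.972  0.235  0.912 -0.709]
(array([ 0.00011595,  0.01848859, -0.00069052]), array([-5.24892234e-04,  1.17983688e-03, -6.11079829e-05]))
```

View pics/side6z.png

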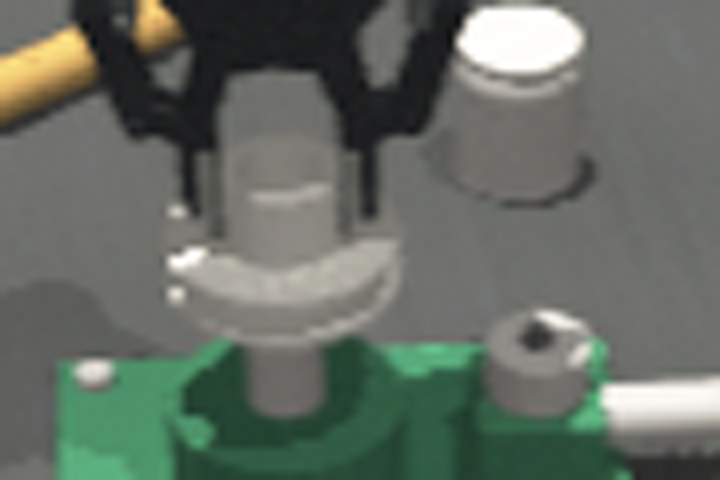

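Call:
drive_tool([
  [0, 0.003, -0.0005, 0, 0, 0],
  [0, 0.006, -0.0005, 0, 0, 0],
  [0, 0.009, -0.0005, 0, 0, 0],
  [0, 0.012, -0.0005, 0, 0, 0],
  [0, 0.014, -0.0005, 0, 0, 0],
  [0, 0.014, -0.0005, 0, 0, 0],
])

```text
time: 8.03
tool_pos: [505.0, 121.3, 113.6]
tcp_rot: [0.704, -0.071, 0.07, -0.704]
contact_force: [-0.3, -0.0, -5.7]
grip_width: 42.9
```

Call:
drive_tool([
  [0, 0.002, 0, 0, 0, 0],
  [0, 0.004, 0, 0, 0, 0],
  [0, 0.006, 0, 0, 0, 0],
  [0, 0.006, 0, 0, 0, 0],
])

```text
time: 8.37
tool_pos: [505.2, 121.4, 107.9]
tcp_rot: [0.704, -0.071, 0.07, -0.704]
contact_force: [-0.3, 0.4, -5.1]
grip_width: 42.8
```

Run:
```python
from h import *
from bench import r,vision
st=r.state();rep(st)
```

```text
t 8.37 pos [505.22 121.36 107.86] xyaw -0.1990 ydir [-1.2e-03  1.0e-04 -1.0e+00] F [-0.31  0.38 -5.1 ] M [-0.007  0.034 -0.013] w 42.78
q [ 0.211  0.358 -0.601  1.987  0.26   0.874 -0.729]
```

Shoulder is inside the wheel bore with no contact. I'll go through the cone zone in small steps.

Call:
drive_tool([
  [0, 0.001, 0, 0, 0, 0],
  [0, 0.002, 0, 0, 0, 0],
  [0, 0.003, 0, 0, 0, 0],
  [0, 0.003, 0, 0, 0, 0],
])

```text
time: 8.7
tool_pos: [505.4, 121.4, 105.1]
tcp_rot: [-0.704, 0.071, -0.07, 0.704]
contact_force: [-0.9, 0.5, -3.9]
grip_width: 42.8
```

Call:
drive_tool([
  [0, 0.001, 0, 0, 0, 0],
  [0, 0.002, 0, 0, 0, 0],
  [0, 0.002, 0, 0, 0, 0],
])

```text
time: 8.95
tool_pos: [505.4, 121.4, 103.1]
tcp_rot: [-0.704, 0.07, -0.07, 0.704]
contact_force: [-0.2, 1.1, -4.2]
grip_width: 42.9
```

Run:
```python
from h import *
from bench import r,vision
st=r.state();rep(st)
```

```text
t 8.95 pos [505.37 121.43 103.12] xyaw -0.1989 ydir [-8.e-04  1.e-04 -1.e+00] F [-0.22  1.15 -4.2 ] M [0.003 0.025 0.033] w 42.90
q [ 0.207  0.365 -0.598  1.989  0.267  0.865 -0.734]
```

Call:
drive_tool([
  [0, 0.001, 0, 0, 0, 0],
  [0, 0.002, 0, 0, 0, 0],
  [0, 0.002, 0, 0, 0, 0],
])

```text
time: 9.2
tool_pos: [505.4, 121.6, 101.2]
tcp_rot: [-0.703, 0.07, -0.07, 0.704]
contact_force: [-0.0, 0.5, -3.9]
grip_width: 42.7
```

Call:
drive_tool([
  [0, 0.001, 0, 0, 0, 0],
  [0, 0.002, 0, 0, 0, 0],
  [0, 0.002, 0, 0, 0, 0],
])

```text
time: 9.45
tool_pos: [505.3, 121.9, 99.2]
tcp_rot: [-0.703, 0.07, -0.07, 0.704]
contact_force: [-0.1, 1.5, -3.9]
grip_width: 42.8
```

Run:
```python
from h import *
from bench import r,vision
st=r.state();rep(st)
```

```text
t 9.45 pos [505.31 121.94  99.16] xyaw -0.1986 ydir [-6.e-04  8.e-04 -1.e+00] F [-0.14  1.51 -3.87] M [ 0.212  0.09  -0.007] w 42.85
q [ 0.204  0.371 -0.596  1.992  0.271  0.857 -0.738]
```

Call:
drive_tool([
  [0, 0.001, 0.0004, 0, 0, 0],
  [0, 0.002, 0.0005, 0, 0, 0],
  [0, 0.003, 0.0005, 0, 0, 0],
  [0, 0.003, 0.0005, 0, 0, 0],
])

```text
time: 9.78
tool_pos: [505.4, 122.1, 96.0]
tcp_rot: [-0.703, 0.07, -0.07, 0.704]
contact_force: [-1.0, 1.5, -4.7]
grip_width: 43.1
```

Run:
```python
from h import *
from bench import r,vision
st=r.state();rep(st)
```

```text
t 9.78 pos [505.42 122.11  96.02] xyaw -0.1989 ydir [-8.e-04  5.e-04 -1.e+00] F [-1.01  1.54 -4.72] M [0.256 0.118 0.007] w 43.07
q [ 0.201  0.376 -0.594  1.993  0.276  0.852 -0.742]
```

Call:
drive_tool([
  [0, 0.001, 0.0003, 0, 0, 0],
  [0, 0.002, 0.0004, 0, 0, 0],
  [0, 0.003, 0.0004, 0, 0, 0],
  [0, 0.004, 0.0004, 0, 0, 0],
  [0, 0.005, 0.0004, 0, 0, 0],
  [0, 0.005, 0.0004, 0, 0, 0],
])

```text
time: 10.28
tool_pos: [505.6, 122.4, 91.1]
tcp_rot: [-0.704, 0.07, -0.07, 0.704]
contact_force: [-0.7, 0.4, -5.6]
grip_width: 42.5
```

Run:
```python
from h import *
from bench import r,vision
st=r.state();rep(st)
```

```text
t 10.28 pos [505.6  122.42  91.07] xyaw -0.1989 ydir [-6.e-04  4.e-04 -1.e+00] F [-0.68  0.4  -5.6 ] M [ 0.203  0.21  -0.031] w 42.51
q [ 0.197  0.384 -0.59   1.995  0.283  0.843 -0.748]
```

Call:
drive_tool([
  [0, 0.001, 0, 0, 0, 0],
  [0, 0.002, 0, 0, 0, 0],
  [0, 0.003, 0, 0, 0, 0],
  [0, 0.003, 0, 0, 0, 0],
])

```text
time: 10.62
tool_pos: [505.6, 122.4, 88.1]
tcp_rot: [-0.703, 0.07, -0.07, 0.704]
contact_force: [-1.2, 2.2, -5.5]
grip_width: 42.6
```

Call:
drive_tool([
  [0, 0.0005, 0, 0, 0, 0],
  [0, 0.001, 0, 0, 0, 0],
])

```text
time: 10.78
tool_pos: [505.7, 122.5, 87.3]
tcp_rot: [-0.704, 0.07, -0.07, 0.704]
contact_force: [-1.6, 1.2, -3.2]
grip_width: 42.6
```

Call:
drive_tool([
  [0, 0.0005, 0, 0, 0, 0],
  [0, 0.001, 0, 0, 0, 0],
])

```text
time: 10.95
tool_pos: [505.7, 122.4, 86.4]
tcp_rot: [-0.704, 0.07, -0.07, 0.704]
contact_force: [-2.9, 0.5, -1.0]
grip_width: 42.8
```

Call:
drive_tool([
  [0, 0.0005, 0, 0, 0, 0],
  [0, 0.0005, 0, 0, 0, 0],
])

```text
time: 11.12
tool_pos: [505.7, 122.5, 86.3]
tcp_rot: [0.704, -0.07, 0.07, -0.704]
contact_force: [-3.6, 0.5, 1.1]
grip_width: 43.0
```

Call:
drive_tool([
  [0, 0.0005, 0, 0, 0, 0],
  [0, 0.0005, 0, 0, 0, 0],
])

```text
time: 11.28
tool_pos: [505.8, 122.5, 86.0]
tcp_rot: [0.704, -0.07, 0.07, -0.704]
contact_force: [-4.8, 0.1, 4.6]
grip_width: 43.0
```

Run:
```python
from h import *
from bench import r,vision
st=r.state();rep(st)
```

```text
t 11.28 pos [505.81 122.52  86.02] xyaw -0.1989 ydir [-3.e-04 -1.e-04 -1.e+00] F [-4.75  0.15  4.65] M [ 0.132  0.904 -0.002] w 42.96
q [ 0.193  0.393 -0.587  1.997  0.29   0.833 -0.755]
```

Call:
drive_tool([
  [-0.0003, 0, 0, 0, -0.03, 0],
  [-0.0003, 0, 0, 0, -0.06, 0],
  [-0.0003, 0, 0, 0, -0.09, 0],
  [-0.0003, 0, 0, 0, -0.12, 0],
  [-0.0003, 0, 0, 0, -0.12, 0],
])

```text
time: 11.7
tool_pos: [506.1, 122.9, 85.8]
tcp_rot: [-0.706, 0.027, -0.028, 0.707]
contact_force: [-2.9, 1.8, 2.5]
grip_width: 42.8
```

Run:
```python
from h import *
from bench import r,vision
st=r.state();rep(st)
d=vision.read_camera("side");np.savez("side7.npz",**d)
c=d["img"][140:200,260:350,::-1]
cv2.imwrite(f"pics/side7z.png",cv2.resize(c,None,fx=8,fy=8,interpolation=cv2.INTER_CUBIC))
```

```text
t 11.70 pos [506.09 122.91  85.81] xyaw -0.0786 ydir [ 0.0011  0.0011 -1.    ] F [-2.92  1.82  2.48] M [ 0.343  0.495 -0.079] w 42.76
q [ 0.213  0.398 -0.611  1.997  0.304  0.834 -0.645]
```

View pics/side7z.png

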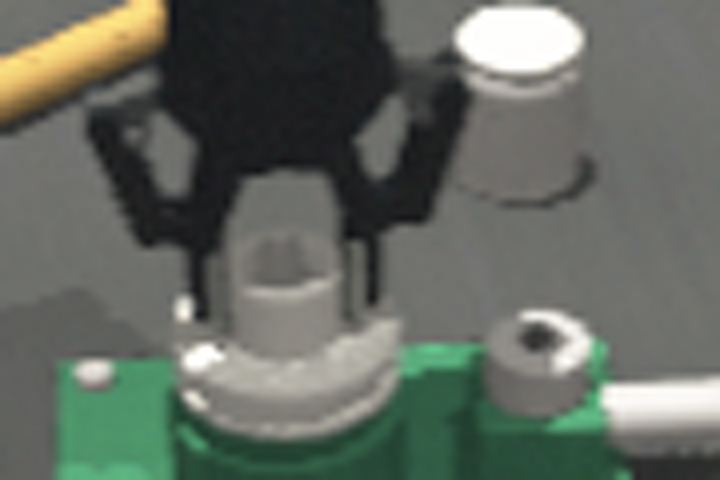

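The side view shows the wheel held about 14 mm above the seat, at rows 320-435, so the tab is on the shoulder. I'll keep turning.

Call:
drive_tool([
  [0, 0.0002, 0, 0, -0.025, 0],
  [0, 0.0002, 0, 0, -0.05, 0],
  [0, 0.0002, 0, 0, -0.075, 0],
  [0, 0.0002, 0, 0, -0.1, 0],
  [0, 0.0002, 0, 0, -0.1, 0],
])

```text
time: 12.17
tool_pos: [506.0, 122.7, 85.2]
tcp_rot: [-0.707, -0.008, 0.008, 0.707]
contact_force: [-1.1, 2.2, 0.3]
grip_width: 42.7
```

Run:
```python
from h import *
from bench import r,vision
st=r.state();rep(st)
```

```text
t 12.17 pos [506.03 122.69  85.2 ] xyaw 0.0228 ydir [ 9.e-04  9.e-04 -1.e+00] F [-1.07  2.18  0.32] M [0.474 0.124 0.009] w 42.75
q [ 0.23   0.404 -0.63   1.997  0.317  0.836 -0.554]
```

Call:
drive_tool([
  [0, 0.0005, 0, 0, 0, 0],
  [0, 0.0005, 0, 0, 0, 0],
])

```text
time: 12.33
tool_pos: [505.9, 122.7, 84.8]
tcp_rot: [-0.707, -0.008, 0.007, 0.707]
contact_force: [-0.1, 2.4, 2.1]
grip_width: 42.4
```

Call:
drive_tool([
  [0, 0, 0, 0, -0.02, 0],
  [0, 0, 0, 0, -0.04, 0],
  [0, 0, 0, 0, -0.06, 0],
  [0, 0, 0, 0, -0.06, 0],
])

```text
time: 12.67
tool_pos: [504.9, 122.2, 84.0]
tcp_rot: [-0.706, -0.029, 0.03, 0.707]
contact_force: [0.5, 2.2, -3.1]
grip_width: 42.8
```

Run:
```python
from h import *
from bench import r,vision
st=r.state();rep(st)
```

```text
t 12.67 pos [504.94 122.17  83.96] xyaw 0.0823 ydir [-1.3e-03  2.0e-04 -1.0e+00] F [ 0.52  2.2  -3.06] M [ 0.482 -0.099  0.06 ] w 42.80
q [ 0.24   0.408 -0.641  1.998  0.324  0.838 -0.5  ]
```

Call:
drive_tool([
  [0, 0.0004, 0, 0, -0.02, 0],
  [0, 0.0004, 0, 0, -0.04, 0],
  [0, 0.0004, 0, 0, -0.06, 0],
  [0, 0.0004, 0, 0, -0.06, 0],
])

```text
time: 13.0
tool_pos: [505.2, 121.8, 83.8]
tcp_rot: [0.705, 0.05, -0.05, -0.705]
contact_force: [0.8, 0.1, -3.9]
grip_width: 42.6
```

Run:
```python
from h import *
from bench import r,vision
st=r.state();rep(st)
```

```text
t 13.00 pos [505.23 121.82  83.76] xyaw 0.1417 ydir [-1.e-03 -2.e-04 -1.e+00] F [ 0.85  0.12 -3.91] M [ 0.235 -0.232  0.012] w 42.64
q [ 0.25   0.412 -0.653  1.997  0.332  0.839 -0.447]
```

Call:
drive_tool([
  [0, 0.0005, 0, 0, 0, 0],
  [0, 0.001, 0, 0, 0, 0],
  [0, 0.001, 0, 0, 0, 0],
])

```text
time: 13.25
tool_pos: [505.2, 122.1, 83.0]
tcp_rot: [0.705, 0.049, -0.05, -0.705]
contact_force: [-0.2, 1.4, -4.3]
grip_width: 43.0
```

Run:
```python
from h import *
from bench import r,vision
st=r.state();rep(st)
```

```text
t 13.25 pos [505.16 122.1   83.  ] xyaw 0.1409 ydir [-1.e-03 -3.e-04 -1.e+00] F [-0.15  1.38 -4.26] M [ 0.181 -0.089  0.003] w 42.97
q [ 0.248  0.413 -0.652  1.998  0.333  0.838 -0.449]
```

Call:
drive_tool([
  [0, 0.0005, 0, 0, 0, 0],
  [0, 0.001, 0, 0, 0, 0],
  [0, 0.0015, 0, 0, 0, 0],
  [0, 0.0015, 0, 0, 0, 0],
])

```text
time: 13.58
tool_pos: [505.1, 122.3, 81.4]
tcp_rot: [-0.705, -0.05, 0.05, 0.705]
contact_force: [0.6, 0.2, -5.5]
grip_width: 42.8
```

Run:
```python
from h import *
from bench import r,vision
st=r.state();rep(st)
```

```text
t 13.58 pos [505.14 122.27  81.44] xyaw 0.1411 ydir [-9.e-04 -0.e+00 -1.e+00] F [ 0.56  0.22 -5.54] M [ 0.115 -0.01   0.024] w 42.82
q [ 0.247  0.415 -0.651  1.999  0.335  0.835 -0.45 ]
```

Call:
drive_tool([
  [0, 0.0008, 0, 0, 0, 0],
  [0, 0.0016, 0, 0, 0, 0],
  [0, 0.0024, 0, 0, 0, 0],
  [0, 0.003, 0, 0, 0, 0],
  [0, 0.003, 0, 0, 0, 0],
])

```text
time: 14.0
tool_pos: [505.1, 122.3, 78.4]
tcp_rot: [-0.705, -0.049, 0.05, 0.705]
contact_force: [0.4, 0.6, -4.4]
grip_width: 42.5
```

Call:
drive_tool([
  [0, 0.0008, 0, 0, 0, 0],
  [0, 0.0016, 0, 0, 0, 0],
  [0, 0.0024, 0, 0, 0, 0],
  [0, 0.003, 0, 0, 0, 0],
  [0, 0.003, 0, 0, 0, 0],
])

```text
time: 14.42
tool_pos: [505.1, 122.4, 75.5]
tcp_rot: [-0.705, -0.05, 0.05, 0.705]
contact_force: [-0.3, 1.1, -4.9]
grip_width: 42.6
```

Run:
```python
from h import *
from bench import r,vision
st=r.state();rep(st)
```

```text
t 14.42 pos [505.13 122.36  75.46] xyaw 0.1411 ydir [-9.e-04  1.e-04 -1.e+00] F [-0.26  1.12 -4.86] M [0.105 0.161 0.016] w 42.58
q [ 0.242  0.425 -0.646  2.001  0.344  0.824 -0.457]
```

Home should be at TCP ≈72.5. I'll ease down in small steps.

Call:
drive_tool([
  [0, 0.0007, 0, 0, 0, 0],
  [0, 0.0014, 0, 0, 0, 0],
  [0, 0.0018, 0, 0, 0, 0],
  [0, 0.0018, 0, 0, 0, 0],
])

```text
time: 14.75
tool_pos: [505.2, 122.4, 73.7]
tcp_rot: [-0.705, -0.05, 0.05, 0.705]
contact_force: [-0.7, -0.3, -4.8]
grip_width: 42.6
```

Call:
drive_tool([
  [0, 0.0004, 0, 0, 0, 0],
  [0, 0.0008, 0, 0, 0, 0],
  [0, 0.0008, 0, 0, 0, 0],
])

```text
time: 15.0
tool_pos: [505.2, 122.4, 73.0]
tcp_rot: [-0.705, -0.05, 0.05, 0.705]
contact_force: [-2.4, -0.6, -4.0]
grip_width: 42.4
```

Call:
drive_tool([
  [0, 0.0004, 0, 0, 0, 0],
  [0, 0.0006, 0, 0, 0, 0],
  [0, 0.0006, 0, 0, 0, 0],
])

```text
time: 15.25
tool_pos: [505.3, 122.4, 72.8]
tcp_rot: [0.705, 0.05, -0.05, -0.705]
contact_force: [-3.7, 0.2, -0.3]
grip_width: 43.2
```

Run:
```python
from h import *
from bench import r,vision
st=r.state();rep(st)
```

```text
t 15.25 pos [505.27 122.45  72.77] xyaw 0.1411 ydir [-7.e-04 -1.e-04 -1.e+00] F [-3.67  0.24 -0.25] M [ 0.04   0.594 -0.025] w 43.18
q [ 0.239  0.429 -0.643  2.002  0.348  0.82  -0.461]
```

Call:
drive_tool([
  [-0.0002, 0.0005, 0, 0, 0, 0],
  [-0.0002, 0.0005, 0, 0, 0, 0],
  [-0.0002, 0.0005, 0, 0, 0, 0],
])

```text
time: 15.5
tool_pos: [505.3, 122.5, 72.7]
tcp_rot: [0.705, 0.05, -0.05, -0.705]
contact_force: [-5.3, 0.1, 5.4]
grip_width: 42.4
```

Call:
drive_tool([
  [-0.0002, 0.0005, 0, 0, 0, 0],
  [-0.0002, 0.0005, 0, 0, 0, 0],
  [-0.0002, 0.0005, 0, 0, 0, 0],
])

```text
time: 15.75
tool_pos: [505.2, 122.5, 72.7]
tcp_rot: [0.706, 0.05, -0.05, -0.705]
contact_force: [-6.0, -1.5, 9.0]
grip_width: 42.9
```

Run:
```python
from h import *
from bench import r,vision
st=r.state();rep(st)
```

```text
t 15.75 pos [505.2  122.48  72.67] xyaw 0.1411 ydir [-2.e-04 -6.e-04 -1.e+00] F [-6.01 -1.53  8.98] M [-0.162  1.178  0.024] w 42.88
q [ 0.239  0.429 -0.643  2.003  0.349  0.819 -0.462]
```

Run:
```python
from h import *
from bench import r,vision
d=vision.read_camera("side");np.savez("side8.npz",**d)
c=d["img"][140:200,260:350,::-1]
cv2.imwrite(f"pics/side8z.png",cv2.resize(c,None,fx=8,fy=8,interpolation=cv2.INTER_CUBIC))
```

```text
(no output)
```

View pics/side8z.png

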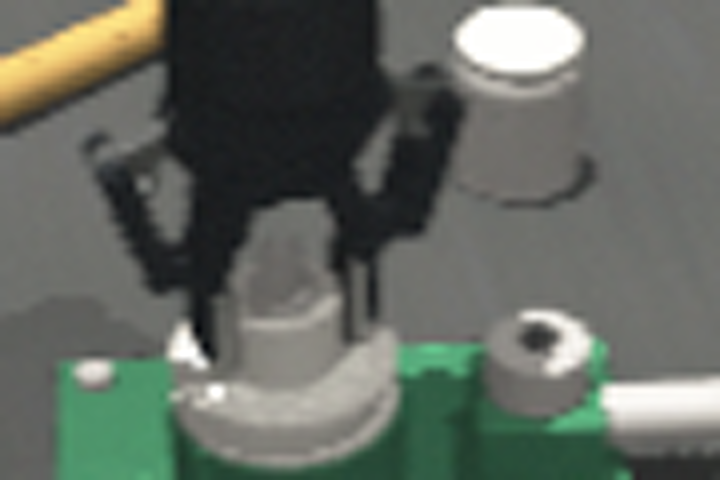

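Call:
drive_tool([
  [-0.0003, -0.0007, 0, 0, 0, 0],
  [-0.0003, -0.0007, 0, 0, 0, 0],
])

```text
time: 15.97
tool_pos: [505.2, 122.5, 72.7]
tcp_rot: [-0.705, -0.05, 0.05, 0.705]
contact_force: [-3.3, -0.3, 4.1]
grip_width: 43.0
```

Call:
drive_tool([
  [0, 0, 0, 0, 0, 0],
  [0, 0, 0, 0, 0, 0],
  [0, 0, 0, 0, 0, 0],
  [0, 0, 0, 0, 0, 0],
  [0, 0, 0, 0, 0, 0],
  [0, 0, 0, 0, 0, 0],
], fingers=0.6)

```text
time: 16.47
tool_pos: [505.0, 122.3, 72.2]
tcp_rot: [-0.705, -0.05, 0.05, 0.706]
contact_force: [-0.4, 0.5, -0.3]
grip_width: 68.2
```

Run:
```python
from h import *
from bench import r,vision
st=r.state();rep(st)
```

```text
t 16.47 pos [505.02 122.34  72.24] xyaw 0.1409 ydir [ 1.e-04  4.e-04 -1.e+00] F [-0.41  0.45 -0.33] M [-0.006 -0.013  0.029] w 68.16
q [ 0.239  0.429 -0.643  2.004  0.349  0.817 -0.461]
```

Released with no contact force. Next I'll retract straight up, then away.

Call:
drive_tool([
  [0, -0.005, 0, 0, 0, 0],
  [0, -0.015, 0, 0, 0, 0],
  [0, -0.03, 0, 0, 0, 0],
  [0, -0.05, 0, 0, 0, 0],
  [0, -0.075, 0, 0, 0, 0],
  [0, -0.1, 0, 0, 0, 0],
  [0, -0.125, 0, 0, 0, 0],
  [0, -0.13, 0, 0, 0, 0],
])

```text
time: 17.13
tool_pos: [507.9, 123.8, 207.8]
tcp_rot: [-0.705, -0.053, 0.047, 0.706]
contact_force: [0.1, 0.2, 0.9]
grip_width: 68.3
```

Call:
drive_tool([
  [0, -0.01, -0.02, 0, 0, 0],
  [0, -0.02, -0.05, 0, 0, 0],
  [0, -0.02, -0.09, 0, 0, 0],
  [0, -0.02, -0.13, 0, 0, 0],
  [0, -0.02, -0.17, 0, 0, 0],
  [0, -0.02, -0.2, 0, 0, 0],
  [0, -0.02, -0.22, 0, 0, 0],
  [0, -0.02, -0.22, 0, 0, 0],
])

```text
time: 17.8
tool_pos: [535.4, -102.9, 221.8]
tcp_rot: [0.707, 0.046, -0.047, -0.705]
contact_force: [-0.2, -0.5, -0.2]
grip_width: 68.3
```

Call:
drive_tool([
  [0, 0, 0, 0, 0, 0],
  [0, 0, 0, 0, 0, 0],
  [0, 0, 0, 0, 0, 0],
])

```text
time: 18.05
tool_pos: [535.6, -93.0, 222.2]
tcp_rot: [-0.705, -0.051, 0.051, 0.706]
contact_force: [-0.2, 1.2, 0.5]
grip_width: 68.1
```

Run:
```python
from h import *
from bench import r,vision
rep(r.state())
ims=[]
for n in("side","top"):
    d=vision.read_camera(n);np.savez(n+"9.npz",**d)
    c=d["img"][140:200,260:350,::-1] if n=="side" else d["img"][175:245,250:330,::-1]
    ims.append(cv2.resize(c,(540,360) if n=="side" else (411,360),interpolation=cv2.INTER_CUBIC)[:,:540 if n=="side" else 411])
    W=cloud(d); p=W.reshape(-1,3); q=p[:,:2]-[506,122]
    rr=np.hypot(*q.T)
    for a,b in((60,80),(90,104),(104,130)):
        k=(rr<46)&(p[:,2]>a)&(p[:,2]<b);print(n,a,k.sum(),np.nanmedian(p[k],0) if k.any() else "")
cv2.imwrite("pics/fin_side.png",ims[0]);cv2.imwrite("pics/fin_top.png",ims[1])
```

```text
t 18.05 pos [535.63 -92.98 222.23] xyaw 0.1447 ydir [-4.0e-04  1.1e-03 -1.0e+00] F [-0.16  1.17  0.53] M [ 0.12  -0.019 -0.029] w 68.08
q [ 0.616  0.244 -0.589  1.84   0.15   1.103  0.118]
side 60 231 [492.02436116 101.74825928  69.7827075 ]
side 90 95 [498.46246359 112.13726069  97.56405567]
side 104 18 [501.83577724 118.01796121 111.57692767]
top 60 356 [506.66417655 122.41942125  69.93052544]
top 90 107 [509.04631094 123.68928936  98.41458641]
top 104 26 [505.50683179 122.16865425 108.82201959]
```

View pics/fin_side.png

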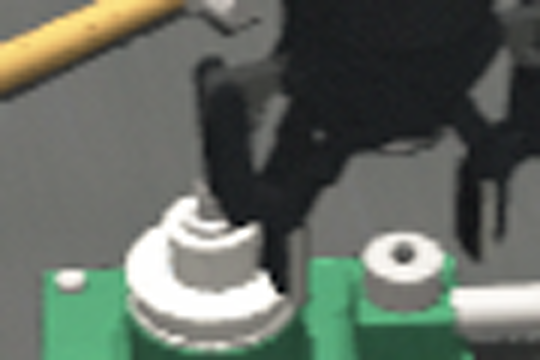

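View pics/fin_top.png

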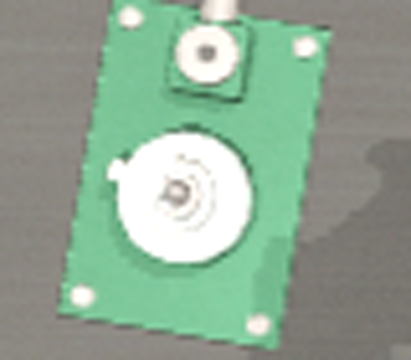

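The wheel top measures z≈70 and the boss top z≈98, which is exactly home. The nose shows centrally through the bore. I'll hand the job in.

Run:
```python
from bench import r
print(r.close_job())
```

```text
the job is handed in; nothing more can be done
None
```

The former is fitted on the spindle, fully home on the seat, and I handed the job in at about 18 s of the 72 s.

- **What I did:** I picked it up by the boss and lowered it boss-up over the nose until the tab rested on the shoulder. I then turned it about 0.34 rad anticlockwise under light pressure until the tab dropped into the keyway. From there I eased it down about 10 mm to the seat, took off most of the pressing force, let go and drew the gripper clear.
- **Forces:** Pressing never passed about 14 N, and sideways loads stayed around 6 N in the readings after each move. Twist readings while turning stayed below 0.1 N m.
- **Last checks:** Depth readings gave the wheel top at z ≈ 70 mm and the boss top at about 98 mm, which matches fully home. The tool's drop from shoulder contact to seat, 86.4 to 72.7 mm, agrees with the 14 mm expected. The force reading after release was near zero.
- **Disagreements:** The two cameras differed by about 3 mm on position, so I averaged them and let the bore's cone centre the last half millimetre. The tab entered the keyway about 0.2 rad earlier than I had estimated from the first top picture.
- **Hammer, wrench and tin:** I did not go near them, but I did not measure their positions again afterwards.

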